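# Set a bench stop's sliding leg to its preset length and hold it with the cam lever shut

### The arm

A 6-joint arm with a two-finger parallel gripper is mounted at the origin on a cart in front of the work surface, level with it; the furniture and walls round the work are solid. World frame = base frame: x ahead of the robot, y to its left, z up, the work surface at z = 0. Lengths are in m, angles in rad, forces in N, time in s.
With the tool pointing down it reaches from about 0.35 to 0.875 m from the base axis. Payload 4.2 kg.
Tool frame: the origin (TCP) lies on the centre line of the jaws, within the pads' length; the fingertips stand 17 mm ahead of it and the grasp point (between the pads) lies 2 mm behind it (r.tips_ahead is the distance from the TCP to the fingertips, in m); z points along the fingers, y is the line along which they close (so a half turn about z gives the same grasp; the last joint's range is limited). The gripper opens to 85 mm and grips with 20 to 120 N. Pads are 22 mm wide; open, the fingers measure 114 mm over their backs; the gripper's body (76 mm by 85 mm) begins 54 mm behind the grasp point. The pads swing forward as they close: fully open they stand 13 mm farther back than shut.
Start: joints at [1.553, 0.385, 0.008, 0, -1.194, -0.259], TCP at [0.171, 0.601, 0.248] pointing down, gripper open.
Joint ranges: [-3.14, 3.14], [-1.21, 2.06], [-1.07, 1.41], [-3.16, 2.05], [-2.99, -0.16], [-3.1, 3.1]. Speed limits (rad/s): [2.79, 2.79, 3.14, 3.14, 3.14, 3.14].

### API

Orientations are given as [roll, pitch, yaw] about the fixed x, y, z axes, in that order (R = Rz(yaw) Ry(pitch) Rx(roll)).
In Python, from plant import telemetry, vision, workorder, r gives the robot as it stands.
- The arm moves only by the tool move_arm, never from a script. Its argument "rows" is one flat list of numbers, 7 for each row, row after row: the turn, a rotation vector about the tool's x, y, z in degrees, then the shift along the tool's x, y, z in cm, then the finger opening in cm, from 0 to 8.54. In form: [ax, ay, az, tx, ty, tz, claw, ax, ay, az, tx, ty, tz, claw, ...]. A call has 1 to 20 rows; each row is the pose to reach, as a shift and turn from the pose commanded when the call began, along the tool's axes at that moment; what a row does not reach only later rows make up. A row lasts 1/12 s, in which the tool goes at most 41.7 mm and 7.16 degrees, less where a joint would pass 70% of its speed; a pose out of reach is approached as far as the arm can. A call with a gripper value outside its range is refused whole. The fingers move at their own pace and stop on an object; the grip force is fixed at half the most. Time passes only in rows, so rows that repeat a pose let the fingers close. It gives the time, the measured TCP pose, the force, the opening and the grip force at its end, in the units of the state.
- telemetry.read_state(): the state, without advancing time (a new reading comes with each control period).
- vision.read_camera(name): name is "side" or "top" or "wrist"; returns (picture, depth): 480x640x3 uint8, red, green, blue; 480x640 float32, m along the optical axis (not along the pixel's ray), 0 where there is no reading.
- vision.get_calibration(name): a dict with "camera_matrix" (3x3 intrinsics, pixels), "dist" ([k1, k2, p1, p2, k3] as OpenCV has them; the pictures are not rectified), "R" (3x3) and "t" (3): a world point X has camera coordinates R X + t. Camera axes: x right, y down, z forward; pixel columns grow to the right and rows downward; lengths in m; the calibration is good to about 2 mm. A picture is of the moment at which its call begins: read the wrist's pose just before it. get_calibration takes no time and is no camera call; for the wrist camera it gives the pose at the moment of the call.
- workorder.close_job(): hands the job in; it is judged then, once.
The state is a dict: "time_s": time; "q": joint angles; "qd": joint speeds; "joint_efforts": joint torques, N m; "tcp_pos": TCP position; "tool_rot": TCP orientation; "wrist_force": force on the tool from outside, world axes, zero at the start; "torque": the same for the moment, N m; "grip_width": opening from 0.0 (shut) to 1.0 (fully open); "grip_force": force on a finger pad.
Only numpy, scipy, OpenCV 4.12 (cv2) and the standard library are available. Lean on these libraries where they do the work, as an engineer would, in place of code of your own. Each camera call takes 0.05 s, during which the arm holds its last target. There are 200 camera calls.

### The job

Draw the sliding leg of the bench stop out against its spring until the front face of the small rider clamped on the leg is flush with the front end of the channel; with the leg held there, and only then, swing the cam lever fully shut along the leg's side. Finish while still gripping the leg at its mark with the lever shut - do not let go, because the lock's tension screw is still slack and the spring would pull the leg back in. Leave the other things on the bench where they are.

Things in the scene. Friction and masses are not known exactly. Their poses are not given: they have to be found in the camera images.
- bench_stop: Fixed length stop: open-topped aluminium channel 126 mm long, 32 wide, walls up to z 50 mm, on a steel foot plate 60 wide, 6 thick (screw heads to 9), none of it in front of the channel. Origin: on the bench under the middle of the channel's front end. -x: the way the leg comes out (towards the robot, yaw within 0.35 rad of the base frame), +y: the cam lever's side, z up.
- stop_leg: Sliding leg, steel bar 24 mm wide (y -12 to 12), 30 high (z 20 to 50), axes as bench_stop's; origin equals bench_stop's when fully in (the start), moves to -x as it is drawn out (travel 75 mm). A spring pulls it in: 3.6 N at the start plus 60 N/m. On its outer end an upright stop plate, 12 mm thick with its rubber face, y -54 to +12, z 12 to 58 mm: it stands out on the side away from the lever.
- plate_back (a point): Point on the stop plate's rear face (towards the channel), 32 mm to the -y side of the leg's middle line, 35 mm above the bench. A finger behind the plate on that side can push the plate outwards here. Fully in, this face is 22 mm in front of the channel's end; at the mark, 50 to 64 mm.
- rider_front (a point): Middle of the lower edge of the front (-x) face of the rider: a dark steel saddle 12 mm long, 36 wide, 7 high (z 51 to 58) with a small screw to z 66, clamped firmly on top of the leg, 50 to 64 mm behind plate_back (varies). It starts 28 to 42 mm behind the channel's front end; the leg is at its mark when this point's x in bench_stop's frame is 0.
- channel_mouth (a point): Middle of the top of the channel's front end, 50 mm straight above the bench stop's origin, axes as the bench stop's: the plane with which the rider's front face must be flush.
- cam_lever (a joint): Cam lever angle (rad): 0 = shut on its end stop, larger = swung away from the leg; starts at 0.26 to 0.34 and stays where left (friction 0.06 N m). Upright pin at x +10, y +25 mm in bench_stop's frame. Shut, its flat dark handle, 8 mm thick, lies along the leg: x +10 to -72 (then an outturned lip to -83), y +17 to +25, z 20 to 50 mm.
- lever_face (a point): Point on the handle's outer face, 55 mm from the pin, 35 mm up; shut: x -45, y +25 mm in bench_stop's frame. Leg and shut lever are together 37 mm wide (y -12 to +25): from above, one finger on the leg's free side and one on the handle's outer face can pinch the lever shut and grip the leg in one closing. The stop's own parts pass each other freely.
- screw_box: Bystander: carton of screws 72x95x38 mm, loose on the bench; origin at the centre of its underside.
- hex_key: Bystander: loose hex key, 65x95x6 mm, flat on the bench; origin at the centre of its underside.
- caul_4: Bystander: loose reddish wooden block 96x63x22 mm; origin at the centre of its underside.

How it is judged:
By the outcome, as a careful person would: the job done as asked, in the order asked, and still so for the second after the job is handed in, while the arm keeps its last pose, push and grip.
It also fails if it takes over 35 s, if anything falls off the work surface, if the arm or the gripper's body presses on something with over 40 N, if the wrist force passes 120 N, or if a joint passes its speed limit or range.

## Working session

There is one attempt and no reset: what is moved stays moved. The work goes in short steps, Python scripts to look and compute and a tool call to move; the robot and the scene stay as the last step left them, time stands still between calls to the robot, and variables do not carry over. Pictures are saved under pics/ and viewed, at most 10 in all, crops included, and the job is handed in when it is done.

Besides the shell and the picture viewer there is one more tool, called after "Emit:" by a JSON object that holds its "api" and its "payload". move_arm: Moves the arm, as the interface text tells. Its arguments: {"type":"object","properties":{"rows":{"type":"array"}},"required":["rows"]}

```bash
mkdir -p pics; ls; cat > h.py <<'E'
import numpy as np, cv2
from plant import telemetry, vision, workorder, r
def cam(n):
    c=vision.get_calibration(n); p,d=vision.read_camera(n); return p,d,c
def cloud(d,c):
    K=np.array(c["camera_matrix"]);D=np.array(c["dist"])
    v,u=np.mgrid[0:480,0:640]
    n=cv2.undistortPoints(np.stack([u,v],-1).reshape(-1,1,2).astype(np.float64),K,D).reshape(480,640,2)
    P=np.dstack([n[...,0]*d,n[...,1]*d,d])
    W=(P-np.array(c["t"]))@np.array(c["R"]); W[d<=0]=np.nan
    return W
E
python3 - <<'E'
from h import *
for n in("top","side"):
    p,d,c=cam(n); cv2.imwrite(f"pics/{n}0.png",p[...,::-1]); np.save(f"{n}0.npy",cloud(d,c)); print(n,-np.array(c["R"]).T@c["t"])
s=telemetry.read_state(); print(s)
E
```

```text
pics
top [ 0.33479953 -0.1738765   0.89503543]
side [ 0.88516416 -0.2889928   0.81186925]
{'time_s': 0.1, 'q': array([ 1.55262290e+00,  3.85482072e-01,  6.74376667e-03, -3.90304851e-04,
       -1.19400924e+00, -2.58608671e-01]), 'qd': array([ 1.29219096e-04, -1.84515924e-03,  3.16289246e-03,  4.88056143e-04,
        2.55965223e-05,  5.96265812e-04]), 'joint_efforts': array([ 3.25818628e-04, -3.93318236e+01,  1.88929331e+01,  4.19799283e+00,
       -2.57995285e-03,  5.22873179e-06]), 'tcp_pos': array([0.17064321, 0.60074099, 0.24732879]), 'tool_rot': array([ 3.13961355e+00, -1.48417437e-04, -2.76925909e-01]), 'wrist_force': array([-0.0149356 ,  0.46618794, -0.22233118]), 'torque': array([-0.03972165,  0.0024414 , -0.01577829]), 'grip_force': 0.0, 'grip_width': 0.9983576489410033}
```

View pics/top0.png

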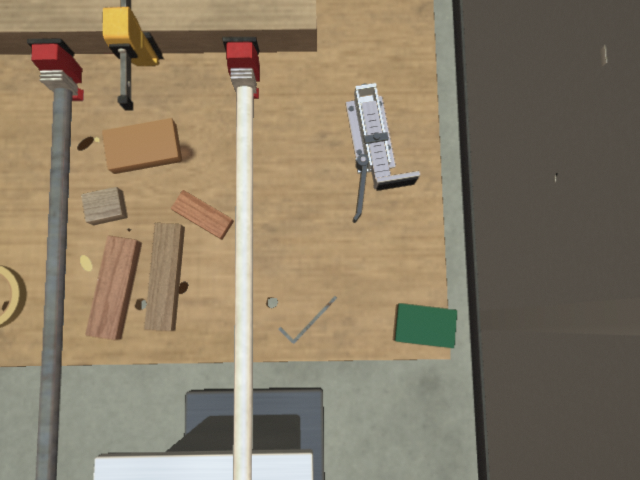

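View pics/side0.png

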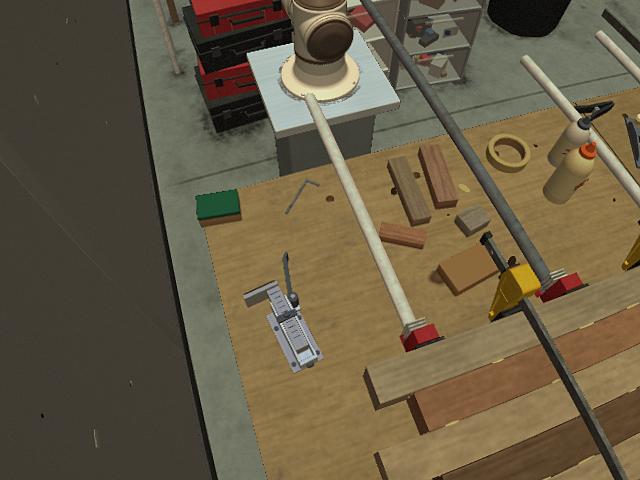

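The bench stop is at about (375,135) in the top picture: plate at (395,181), lever tip at (357,218), rider at (376,136). In the side picture it is at about (290,320). Two pipe clamps run between it and the arm's start.

```bash
python3 - <<'E'
from h import *
W=np.load("top0.npy"); np.set_printoptions(precision=4,suppress=True)
for u,v in[(245,150),(245,250),(245,350),(62,200),(55,350),(243,60),(125,30),(140,150),(320,45),(425,325),(370,90),(376,136),(395,181),(357,218),(363,160),(310,320)]: print(u,v,W[v,u])
S=np.load("side0.npy")
for u,v in[(340,170),(380,270),(287,265),(262,293)]: print('s',u,v,S[v,u])
for n,(a,b,cc,d) in{"top":(320,70,440,230),"side":(230,240,340,380)}.items():
    im=cv2.imread(f"pics/{n}0.png")[b:d,a:cc]
    k=min(790/im.shape[1],590/im.shape[0],5); cv2.imwrite(f"pics/{n}0c.png",cv2.resize(im,None,fx=3.65,fy=3.65,interpolation=cv2.INTER_CUBIC))
# bench-stop cloud
for n,A in(("top",W),("side",S)):
    m=(A[...,0]>.3)&(A[...,0]<.8)&(A[...,1]<-.15)&(A[...,1]>-.45)&(A[...,2]>.012)&(A[...,2]<.1)
    P=A[m]; print(n,len(P),P.min(0),P.max(0))
E
```

```text
245 150 [ 0.5925 -0.0674  0.0528]
245 250 [ 0.441  -0.0687  0.0581]
245 350 [ 0.299  -0.0693  0.0568]
62 200 [0.5201 0.2015 0.0514]
55 350 [0.3035 0.1991 0.0523]
243 60 [ 0.714  -0.0696  0.0972]
125 30 [0.7052 0.0656 0.2036]
140 150 [0.6017 0.0965 0.0296]
320 45 [ 0.7858 -0.1827 -0.0026]
425 325 [ 0.3299 -0.328   0.0398]
370 90 [ 0.6888 -0.2582  0.0416]
376 136 [ 0.6073 -0.2628  0.0654]
395 181 [ 0.5417 -0.2904  0.0522]
357 218 [ 0.4873 -0.2327  0.0491]
363 160 [ 0.5743 -0.2436  0.0535]
310 320 [ 0.3397 -0.1607  0.0001]
s 340 170 [ 0.3448 -0.0699  0.0533]
s 380 270 [ 0.5787 -0.0753  0.0485]
s 287 265 [ 0.5166 -0.2335  0.0508]
s 262 293 [ 0.5531 -0.2913  0.0448]
top 5851 [ 0.3006 -0.3746  0.0121] [ 0.7484 -0.15    0.1   ]
side 3877 [ 0.3005 -0.3746  0.012 ] [ 0.7997 -0.1737  0.0993]
```

View pics/top0c.png

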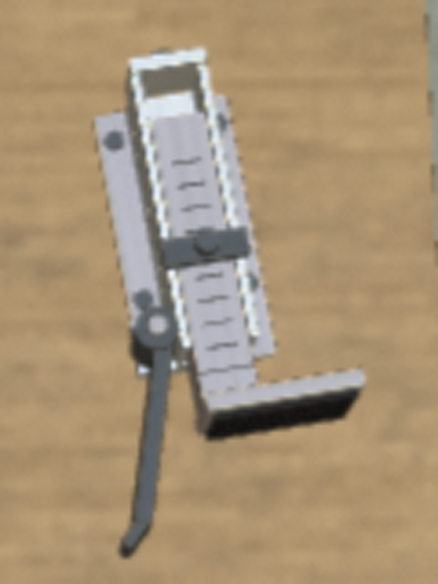

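Crop: channel walls run from (165,55) to (222,345), the rider is at (206,246), the plate's rear top edge is near (285,385), and the lever pin is at (157,325) with its tip at (127,550). Next I'll move the wrist over the stop for a better view.

```bash
cat >> h.py <<'E'
from scipy.spatial.transform import Rotation as Ro
def move_to(pos,rpy,s=None):
    "shift (cm) and rotvec (deg) in tool axes from measured pose"
    s=s or telemetry.read_state()
    R0=Ro.from_euler('xyz',s["tool_rot"]); R1=Ro.from_euler('xyz',rpy)
    print("rotvec deg",np.degrees((R0.inv()*R1).as_rotvec()).round(2),"shift cm",(R0.inv().apply(np.array(pos)-s["tcp_pos"])*100).round(3))
def onplane(u,v,z,c):
    n=cv2.undistortPoints(np.array([[[u,v]]],float),np.array(c["camera_matrix"]),np.array(c["dist"]))[0,0]
    R=np.array(c["R"]);o=-R.T@c["t"];d=R.T@[n[0],n[1],1]; return o+d*(z-o[2])/d[2]
E
python3 - <<'E'
from h import *
c=vision.get_calibration("top")
for n,u,v,z in[("mouthL",188,345,.05),("mouthR",258,335,.05),("farL",130,62,.05),("farR",203,52,.05),("riderfront",205,265,.058),("pin",157,325,.055),("tip",127,550,.05),("plateback -y",362,374,.058),("plateback leg",205,398,.058)]:
    print(n,onplane(320+u/3.65,70+v/3.65,z,c).round(4))
c=vision.get_calibration("wrist"); s=telemetry.read_state()
R0=Ro.from_euler('xyz',s["tool_rot"]).as_matrix(); R=np.array(c["R"])
print("cam in tool",R0.T@(-R.T@c["t"]-s["tcp_pos"]),"axis",R0.T@R[2], "K",c["camera_matrix"])
move_to([.56,-.26,.25],[np.pi,0,.187])
E
```

```text
mouthL [ 0.5681 -0.2564  0.05  ]
mouthR [ 0.5719 -0.2852  0.05  ]
farL [ 0.6905 -0.2356  0.05  ]
farR [ 0.6944 -0.2662  0.05  ]
riderfront [ 0.5995 -0.2635  0.058 ]
pin [ 0.5753 -0.2435  0.055 ]
tip [ 0.4831 -0.2293  0.05  ]
plateback -y [ 0.5527 -0.3257  0.058 ]
plateback leg [ 0.5437 -0.2619  0.058 ]
cam in tool [ 0.07939347 -0.00052971 -0.12616903] axis [-3.12034384e-01  6.83021384e-05  9.50070807e-01] K [[359.42662355   0.         312.07748008]
 [  0.         359.42662355 238.92619395]
 [  0.           0.           1.        ]]
rotvec deg [ 1.100e-01  2.000e-02 -2.658e+01] shift cm [60.985 72.15  -0.115]
```

```bash
python3 - <<'E'
from h import *
move_to([.56,-.27,.22],[np.pi,0,.165-np.pi])
E
```

```text
rotvec deg [ 2.0000e-02 -1.6000e-01  1.5468e+02] shift cm [61.258 73.106  2.887]
```

Emit:
{"api": "move_arm", "payload": {"rows": [0,0,154.7,61.3,73.1,2.9,8.5,0,0,154.7,61.3,73.1,2.9,8.5,0,0,154.7,61.3,73.1,2.9,8.5,0,0,154.7,61.3,73.1,2.9,8.5,0,0,154.7,61.3,73.1,2.9,8.5,0,0,154.7,61.3,73.1,2.9,8.5,0,0,154.7,61.3,73.1,2.9,8.5,0,0,154.7,61.3,73.1,2.9,8.5,0,0,154.7,61.3,73.1,2.9,8.5,0,0,154.7,61.3,73.1,2.9,8.5,0,0,154.7,61.3,73.1,2.9,8.5,0,0,154.7,61.3,73.1,2.9,8.5,0,0,154.7,61.3,73.1,2.9,8.5,0,0,154.7,61.3,73.1,2.9,8.5,0,0,154.7,61.3,73.1,2.9,8.5,0,0,154.7,61.3,73.1,2.9,8.5,0,0,154.7,61.3,73.1,2.9,8.5,0,0,154.7,61.3,73.1,2.9,8.5,0,0,154.7,61.3,73.1,2.9,8.5,0,0,154.7,61.3,73.1,2.9,8.5]}}

```text
time_s: 1.77
tcp_pos: [0.5113, -0.1612, 0.2226]
tool_rot: [3.141, -0.001, -2.783]
wrist_force: [1.7, 1.2, 0.2]
grip_width: 0.994
grip_force: 0.0
```

```bash
python3 - <<'E'
from h import *
s=telemetry.read_state(); print(s["tcp_pos"],s["tool_rot"],s["q"])
move_to([.56,-.27,.22],[np.pi,0,.165-np.pi])
E
```

```text
[ 0.51134652 -0.16119748  0.22255635] [ 3.14114355e+00 -5.10262280e-04 -2.78341688e+00] [-2.86334827e-03  2.55465228e-01 -2.48998641e-01 -2.73938808e-04
 -1.06696848e+00 -1.20962499e+00]
rotvec deg [ 0.02 -0.03 11.07] shift cm [ -0.742 -11.896   0.25 ]
```

Emit:
{"api": "move_arm", "payload": {"rows": [0,0,9,0,-9,0.2,8.5,0,0,9,0,-9,0.2,8.5,0,0,9,0,-9,0.2,8.5,0,0,9,0,-9,0.2,8.5,0,0,9,0,-9,0.2,8.5,0,0,9,0,-9,0.2,8.5]}}

```text
time_s: 2.27
tcp_pos: [0.5427, -0.2421, 0.2209]
tool_rot: [3.141, -0.001, -2.933]
wrist_force: [-0.2, 0.4, 0.2]
grip_width: 0.993
grip_force: 0.0
```

```bash
python3 - <<'E'
from h import *
s=telemetry.read_state(); print(s["tcp_pos"],s["tool_rot"],s["q"],s["qd"].round(3))
p,d,c=cam("wrist"); cv2.imwrite("pics/w1.png",p[...,::-1]); np.savez("w1.npz",d=d,**{k:np.array(v) for k,v in c.items()})
E
```

```text
[ 0.5427383  -0.24205459  0.22085954] [ 3.14098930e+00 -6.00510302e-04 -2.93283736e+00] [-1.47434120e-01  3.53476436e-01 -1.11030231e-01 -3.98131488e-04
 -1.10706290e+00 -1.21442887e+00] [ 0.016 -0.016 -0.003  0.003  0.     0.001]
```

View pics/w1.png

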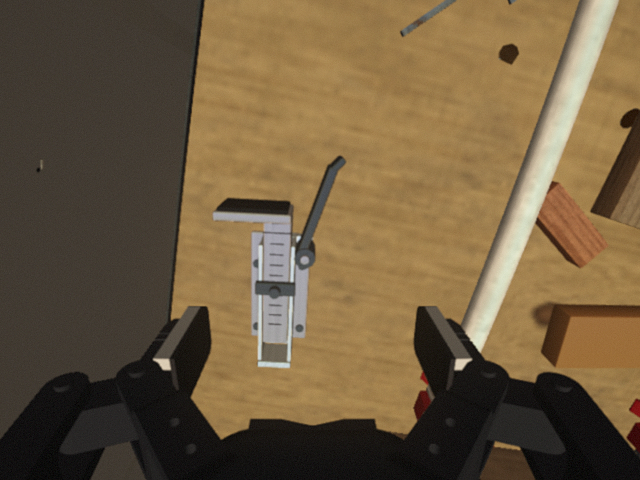

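The wrist view shows the plate at (255,210), channel mouth at about (277,236), rider front edge at about (275,283), lever pin at (306,257) and lever tip at (341,160). I'll enlarge it for sub-pixel picking.

```bash
python3 - <<'E'
import cv2
im=cv2.imread("pics/w1.png")[190:310,205:325]
im=cv2.resize(im,None,fx=5,fy=5,interpolation=cv2.INTER_CUBIC)
cv2.imwrite("pics/w1c.png",im)
E
```

```text
(no output)
```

View pics/w1c.png

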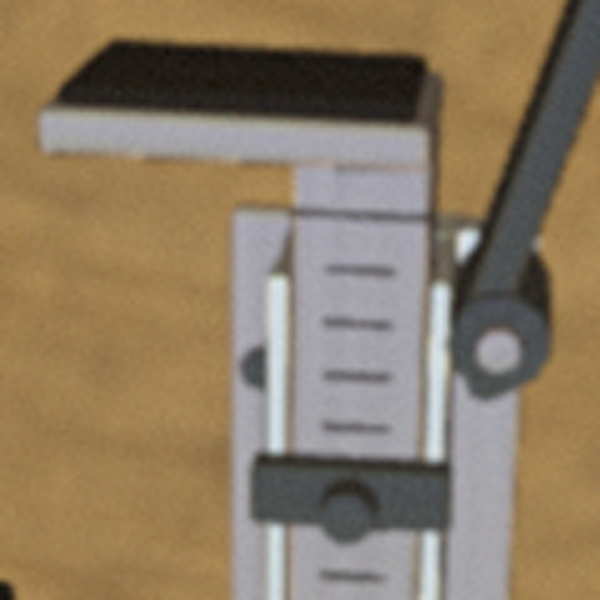

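In the crop, the channel front tops are at (278,274) and (440,283), and the rider's front lower edge runs (255,455)–(450,462). The plate's rear top edge runs (42,150)–(430,165), and the pin is at (497,350).

```bash
cat > pick.py <<'E'
from h import *
def frame(z,pts,x0,y0,k):
    return {n:onplane(x0+(x+.5)/k-.5,y0+(y+.5)/k-.5,h,z) for n,(x,y,h) in pts.items()}
E
python3 - <<'E'
from pick import *
z=dict(np.load("w1.npz"))
p=frame(z,dict(mL=(278,274,.05),mR=(440,283,.05),rL=(255,455,.051),rR=(450,462,.051),pL=(42,150,.058),pR=(430,165,.058),pin=(497,350,.056)),205,190,5)
# far end, lever from full image
for n,u,v,h in[("farL",258,363,.05),("farR",292,363,.05),("lev1",331,168,.05),("lev2",313,237,.05),("lip",341,158,.05)]: p[n]=onplane(u,v,h,z)
for n in p: print(n,p[n].round(4))
ch=(p["farL"]+p["farR"]-p["mL"]-p["mR"])/2; print("yaw ch",np.arctan2(ch[1],ch[0]), "len",np.linalg.norm(ch))
for a,b in(("mL","mR"),("rL","rR"),("pL","pR")):
    e=p[b]-p[a]; print(a,"yaw",np.arctan2(-e[0],e[1]))
for yaw in(.15,.165,.18):
    X=np.array([np.cos(yaw),np.sin(yaw),0]);Y=np.array([-np.sin(yaw),np.cos(yaw),0])
    o=(p["mL"]+p["mR"])/2
    print(yaw,{n:(round((q-o)@X*1000,1),round((q-o)@Y*1000,1)) for n,q in p.items()})
W=cloud(z["d"],z)
for u,v in[(262,262),(245,215),(277,245),(262,300),(291,320)]: print(u,v,W[v,u])
E
```

```text
mL [ 0.5733 -0.281   0.05  ]
mR [ 0.5691 -0.2529  0.05  ]
rL [ 0.6079 -0.2793  0.051 ]
rR [ 0.602  -0.2446  0.051 ]
pL [ 0.557  -0.3226  0.058 ]
pR [ 0.5462 -0.2587  0.058 ]
pin [ 0.577 -0.241  0.056]
farL [ 0.6961 -0.2631  0.05  ]
farR [ 0.689  -0.2303  0.05  ]
lev1 [ 0.4961 -0.2352  0.05  ]
lev2 [ 0.5571 -0.2372  0.05  ]
lip [ 0.4866 -0.229   0.05  ]
yaw ch 0.165279357796437 len 0.12296432837105495
mL yaw 0.15008197164837614
rL yaw 0.17049689244796734
pL yaw 0.16794014449214095
0.15 {'mL': (np.float64(0.0), np.float64(-14.2)), 'mR': (np.float64(-0.0), np.float64(14.2)), 'rL': (np.float64(34.4), np.float64(-17.7)), 'rR': (np.float64(33.7), np.float64(17.5)), 'pL': (np.float64(-22.4), np.float64(-52.9)), 'pR': (np.float64(-23.5), np.float64(11.9)), 'pin': (np.float64(9.6), np.float64(24.8)), 'farL': (np.float64(124.0), np.float64(-14.9)), 'farR': (np.float64(121.9), np.float64(18.6)), 'lev1': (np.float64(-69.5), np.float64(42.7)), 'lev2': (np.float64(-9.5), np.float64(31.5)), 'lip': (np.float64(-78.1), np.float64(50.2))}
0.165 {'mL': (np.float64(-0.2), np.float64(-14.2)), 'mR': (np.f
[... 573 characters left out ...]
t64(14.2)), 'rL': (np.float64(33.9), np.float64(-18.8)), 'rR': (np.float64(34.2), np.float64(16.4)), 'pL': (np.float64(-23.9), np.float64(-52.2)), 'pR': (np.float64(-23.2), np.float64(12.6)), 'pin': (np.float64(10.4), np.float64(24.5)), 'farL': (np.float64(123.5), np.float64(-18.6)), 'farR': (np.float64(122.4), np.float64(15.0)), 'lev1': (np.float64(-68.2), np.float64(44.7)), 'lev2': (np.float64(-8.5), np.float64(31.8)), 'lip': (np.float64(-76.5), np.float64(52.5))}
262 262 [ 0.58951116 -0.27672525  0.04959671]
245 215 [ 0.54777335 -0.29702004  0.05734639]
277 245 [ 0.57058408 -0.26646272  0.05071945]
262 300 [ 0.62693601 -0.27055767  0.04928766]
291 320 [ 0.6417176  -0.24037815  0.04981317]
```

```bash
python3 - <<'E'
from h import *
print(r.tips_ahead)
move_to([.570,-.2596,.030],[np.pi,0,.167-np.pi])
E
```

```text
0.017
rotvec deg [ 0.02 -0.    2.43] shift cm [-2.284 -2.314 19.119]
```

Emit:
{"api": "move_arm", "payload": {"rows": [0,0,2.4,-2.3,-2.3,0,8.54,0,0,2.4,-2.3,-2.3,0,8.54,0,0,2.4,-2.3,-2.3,3,8.54,0,0,2.4,-2.3,-2.3,6,8.54,0,0,2.4,-2.3,-2.3,9,8.54,0,0,2.4,-2.3,-2.3,11.5,8.54,0,0,2.4,-2.3,-2.3,13,8.54,0,0,2.4,-2.3,-2.3,13,8.54,0,0,2.4,-2.3,-2.3,13,8.54]}}

```text
time_s: 3.07
tcp_pos: [0.5705, -0.2598, 0.0911]
tool_rot: [3.142, -0.001, -2.974]
wrist_force: [0.4, 0.4, 0.3]
grip_width: 1.0
grip_force: 0.0
```

```bash
python3 - <<'E'
from h import *
s=telemetry.read_state(); print(s["tcp_pos"],s["tool_rot"],s["qd"].round(3),s["wrist_force"])
move_to([.570,-.2596,.030],[np.pi,0,.167-np.pi],s)
p,d,c=cam("wrist"); cv2.imwrite("pics/w2.png",p[...,::-1]); np.savez("w2.npz",d=d,**{k:np.array(v) for k,v in c.items()})
E
```

```text
[ 0.57053566 -0.25977858  0.09112115] [ 3.14158663e+00 -9.28699100e-04 -2.97367664e+00] [-0.006 -0.029  0.04   0.012  0.001 -0.001] [0.44777557 0.36325869 0.25612302]
rotvec deg [ 0.   -0.05  0.05] shift cm [0.044 0.027 6.112]
```

View pics/w2.png

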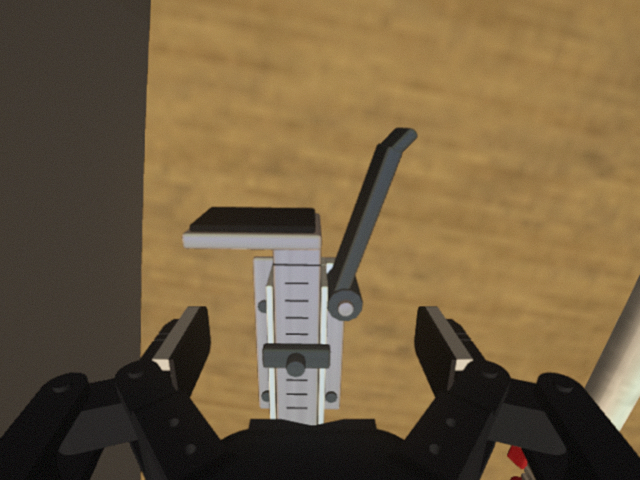

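The fingers straddle the stop, with the plate at (250,240), channel front at v≈285 and rider front at v≈346. The way down is clear.

Emit:
{"api": "move_arm", "payload": {"rows": [0,0,0,0,0,2,8.54,0,0,0,0,0,4,8.54,0,0,0,0,0,5.5,8.54,0,0,0,0,0,6.1,8.54,0,0,0,0,0,6.1,8.54,0,0,0,0,0,6.1,8.54]}}

```text
time_s: 3.62
tcp_pos: [0.5717, -0.261, 0.0316]
tool_rot: [-3.14, 0.002, -2.975]
wrist_force: [0.4, -0.6, -0.2]
grip_width: 1.0
grip_force: 0.0
```

```bash
python3 - <<'E'
from h import *
s=telemetry.read_state(); print(s["tcp_pos"],s["tool_rot"],s["wrist_force"])
X=np.array([np.cos(.167),np.sin(.167)]); Y=np.array([-X[1],X[0]]); d=s["tcp_pos"][:2]-[.5712,-.26695]; print(d@X*1000,d@Y*1000)
E
```

```text
[ 0.57166619 -0.26095086  0.03159315] [-3.14030897e+00  2.33754347e-03 -2.97490925e+00] [ 0.40637672 -0.62456961 -0.23606606]
1.4569107899909464 5.838189320243219
```

Emit:
{"api": "move_arm", "payload": {"rows": [0,0,0,0.3,0.15,0,8.54,0,0,0,0.8,0.15,0,8.54,0,0,0,1.2,0.15,0,8.54,0,0,0,1.5,0.15,0,8.54,0,0,0,1.8,0.15,0,8.54,0,0,0,2.1,0.15,0,8.54,0,0,0,2.4,0.15,0,8.54,0,0,0,2.7,0.15,0,8.54,0,0,0,3,0.15,0,8.54,0,0,0,3.3,0.15,0,8.54,0,0,0,3.6,0.15,0,8.54,0,0,0,3.9,0.15,0,8.54,0,0,0,4.1,0.15,0,8.54,0,0,0,4.1,0.15,0,8.54,0,0,0,4.1,0.15,0,8.54]}}

```text
time_s: 4.87
tcp_pos: [0.532, -0.2658, 0.0311]
tool_rot: [-3.14, 0.005, -2.974]
wrist_force: [4.4, 3.6, 0.1]
grip_width: 0.999
grip_force: 2.5
```

```bash
python3 - <<'E'
from h import *
s=telemetry.read_state(); print(s["tcp_pos"],s["tool_rot"],s["wrist_force"])
X=np.array([np.cos(.167),np.sin(.167)]); Y=np.array([-X[1],X[0]]); d=s["tcp_pos"][:2]-[.5712,-.26695]; print(d@X*1000,d@Y*1000)
p,d,c=cam("wrist"); cv2.imwrite("pics/w3.png",p[...,::-1]); np.savez("w3.npz",d=d,**{k:np.array(v) for k,v in c.items()})
E
```

```text
[ 0.53196088 -0.26584446  0.03106345] [-3.13989971  0.00471108 -2.97417933] [4.3671898  3.63346392 0.12773353]
-38.50945569290749 7.612674342493434
```

View pics/w3.png

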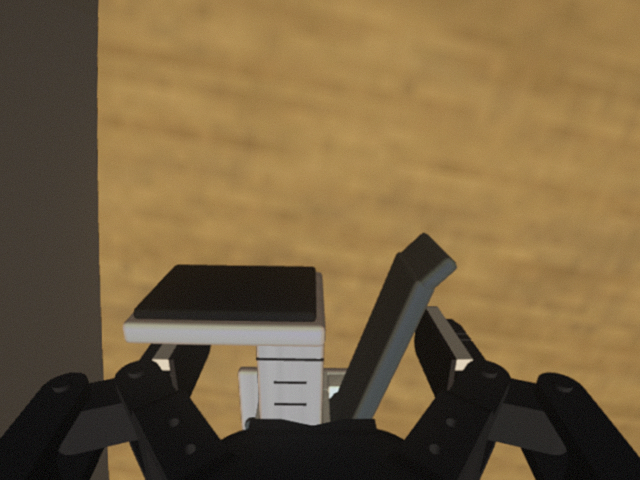

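The wrist camera cannot see the rider from here: the plate is at (225,330) with the finger behind it, and the lever lip is at (440,260) beside the right finger. I'll combine the side and top cameras and the w2 crop in one mosaic.

```bash
python3 - <<'E'
from h import *
p,d,c=cam("side"); cv2.imwrite("pics/side3.png",p[...,::-1])
p,d,c=cam("top"); cv2.imwrite("pics/top3.png",p[...,::-1])
g=lambda f,x,y,w,h,k: cv2.resize(cv2.imread("pics/"+f)[y:y+h,x:x+w],None,fx=k,fy=k,interpolation=cv2.INTER_CUBIC)
a=g("w2.png",235,225,100,150,4) # 400x600
b=g("side0.png",240,270,100,75,4) #400x300
e=g("side3.png",240,270,100,75,4)
m=np.hstack([a,np.vstack([b,e])]); cv2.imwrite("pics/m1.png",m)
E
```

```text
(no output)
```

View pics/m1.png

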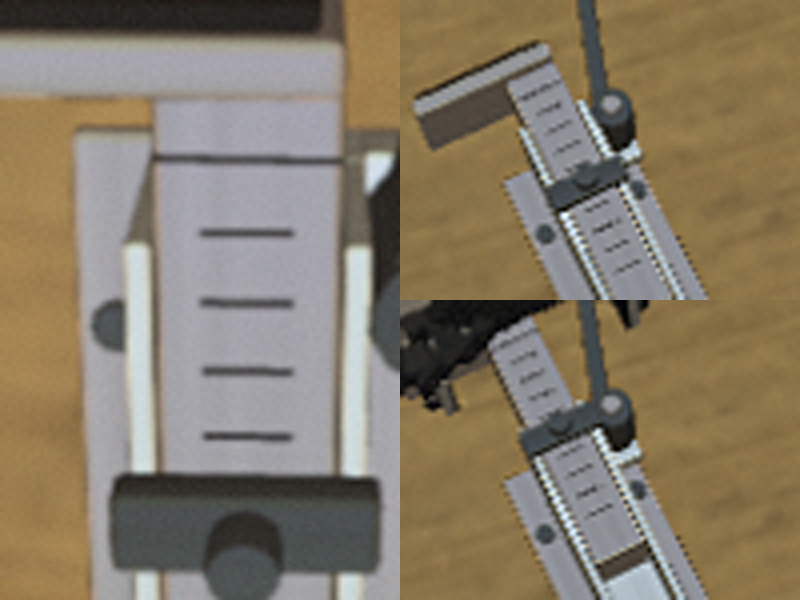

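Mosaic: in the w2 crop the channel tops are at (137,243) and (357,247), the rider's lower front edge is at v≈478 and the plate rear at v≈97. In the side view the rider screw moved from (587,172) to (562,122).

```bash
cat > disp.py <<'E'
from pick import *
def disp(f):
    c=vision.get_calibration("side"); yaw=.167; X=np.array([np.cos(yaw),np.sin(yaw),0]);Y=np.array([-X[1],X[0],0])
    a=cv2.cvtColor(cv2.imread("pics/side0.png"),6);b=cv2.cvtColor(cv2.imread("pics/"+f),6)
    k=8; out=[]
    for x,y,w,h,z in((274,305,28,22,.058),(278,310,20,14,.06),(276,308,14,16,.056),(284,306,14,16,.056)):
        t=cv2.resize(a[y:y+h,x:x+w],None,fx=k,fy=k,interpolation=cv2.INTER_CUBIC)
        x0,y0=x-30,y-34; s=cv2.resize(b[y0:y+h+6,x0:x+w+12],None,fx=k,fy=k,interpolation=cv2.INTER_CUBIC)
        m=cv2.matchTemplate(s,t,cv2.TM_CCOEFF_NORMED); _,v,_,l=cv2.minMaxLoc(m)
        du,dv=x0+l[0]/k-x,y0+l[1]/k-y
        P=onplane(x+w/2,y+h/2,z,c);Q=onplane(x+w/2+du,y+h/2+dv,z,c)
        out.append((round(v,3),round(du,2),round(dv,2),((Q-P)@X*1000).round(2),((Q-P)@Y*1000).round(2)))
    return out
E
python3 - <<'E'
from disp import *
z=dict(np.load("w2.npz"))
p=frame(z,dict(mL=(137,243,.05),mR=(357,247,.05),rL=(115,478,.051),rR=(378,478,.051),rtL=(115,489,.058),rtR=(378,491,.058),pL=(10,97,.058),pR=(338,97,.058),fL=(80,128,.006),fR=(145,130,.006),line=(250,158,.05),t1=(247,233,.05),t2=(247,303,.05),t3=(247,372,.05),t4=(247,437,.05)),235,225,4)
yaw=.167
X=np.array([np.cos(yaw),np.sin(yaw),0]);Y=np.array([-np.sin(yaw),np.cos(yaw),0])
o=(p["mL"]+p["mR"])/2;print(o)
for n,q in p.items(): print(n,((q-o)@X*1000).round(1),((q-o)@Y*1000).round(1))
print(disp("side3.png"))
E
```

```text
[ 0.57159817 -0.26697835  0.05      ]
mL -0.3 -14.1
mR 0.3 14.1
rL 34.3 -18.3
rR 34.2 17.3
rtL 31.1 -17.2
rtR 31.4 16.9
pL -22.9 -27.3
pR -23.0 11.3
fL 0.8 -28.1
fR 1.1 -17.9
line -12.0 0.5
t1 -1.7 0.0
t2 8.3 -0.1
t3 18.5 -0.2
t4 28.4 -0.4
[(0.67, -6.75, -13.5, np.float64(-27.67), np.float64(0.45)), (0.913, -6.88, -13.5, np.float64(-27.65), np.float64(0.25)), (0.877, -7.0, -13.38, np.float64(-27.8), np.float64(-0.15)), (0.768, -6.75, -13.5, np.float64(-27.81), np.float64(0.54))]
```

```bash
python3 - <<'E'
from h import *
z=dict(np.load("w2.npz")); W=cloud(z["d"],z); g=cv2.cvtColor(cv2.imread("pics/w2.png"),6)
X=np.array([np.cos(.167),np.sin(.167)])
for v in range(334,376):
    w=W[v,276:288]; x=((w[:,:2]-[.5716,-.26698])@X*1000)
    w2=W[v,304:318]; x2=((w2[:,:2]-[.5716,-.26698])@X*1000)
    print(v,g[v,276:288].mean().round(0),np.nanmedian(x).round(1),(np.nanmedian(w[:,2])*1000).round(1),'|',g[v,304:318].mean().round(0),np.nanmedian(x2).round(1),(np.nanmedian(w2[:,2])*1000).round(1))
E
```

```text
334 147.0 28.1 50.7 | 136.0 27.9 50.9
335 160.0 29.0 50.2 | 152.0 28.9 50.3
336 164.0 29.4 50.5 | 163.0 29.5 50.3
337 164.0 29.9 50.8 | 165.0 30.0 50.6
338 163.0 30.7 50.5 | 164.0 30.7 50.5
339 164.0 31.3 50.6 | 163.0 31.1 50.7
340 164.0 32.2 50.2 | 164.0 31.9 50.6
341 166.0 32.6 50.4 | 165.0 32.5 50.5
342 157.0 33.0 50.8 | 162.0 33.1 50.6
343 98.0 32.7 52.1 | 129.0 33.9 50.4
344 47.0 32.4 53.5 | 63.0 32.5 53.3
345 42.0 32.5 54.3 | 41.0 32.5 54.3
346 45.0 32.5 55.3 | 46.0 32.5 55.1
347 47.0 32.7 55.8 | 47.0 32.5 56.0
348 52.0 32.5 56.9 | 50.0 32.9 56.3
349 66.0 32.9 57.3 | 61.0 32.8 57.4
350 77.0 33.1 57.8 | 73.0 33.0 58.0
351 79.0 33.4 58.3 | 78.0 33.5 58.1
352 78.0 33.9 58.5 | 78.0 34.1 58.1
353 79.0 34.5 58.5 | 79.0 34.4 58.6
354 79.0 35.2 58.5 | 80.0 35.4 58.0
355 79.0 35.8 58.4 | 80.0 35.8 58.4
356 78.0 36.4 58.5 | 78.0 36.1 58.8
357 76.0 36.8 58.7 | 77.0 37.1 58.4
358 76.0 37.7 58.3 | 75.0 37.5 58.6
359 76.0 38.3 58.4 | 75.0 37.9 58.9
360 75.0 38.8 58.6 | 75.0 38.8 58.5
361 73.0 39.6 58.4 | 74.0 39.4 58.5
362 74.0 39.9 58.8 | 75.0 40.0 58.6
363 74.0 40.7 58.6 | 75.0 40.8 58.5
364 75.0 41.5 58.3 | 77.0 41.1 58.8
365 75.0 41.8 58.8 | 76.0 42.1 58.4
366 76.0 42.6 58.6 | 77.0 42.7 58.4
367 93.0 43.0 58.9 | 82.0 43.3 58.4
368 124.0 44.5 57.8 | 117.0 43.8 58.6
369 149.0 50.9 50.4 | 152.0 50.7 50.6
370 154.0 51.4 50.7 | 158.0 51.3 50.8
371 156.0 52.2 50.5 | 157.0 52.0 50.7
372 157.0 53.0 50.4 | 158.0 52.7 50.6
373 158.0 53.6 50.4 | 159.0 53.4 50.6
374 162.0 54.2 50.6 | 160.0 54.4 50.3
375 160.0 54.9 50.6 | 160.0 54.9 50.4
```

Emit:
{"api": "move_arm", "payload": {"rows": [0,0,0,0.15,0,0,8.54,0,0,0,0.3,0,0,8.54,0,0,0,0.4,0,0,8.54,0,0,0,0.4,0,0,8.54,0,0,0,0.4,0,0,8.54,0,0,0,0.4,0,0,8.54]}}

```text
time_s: 5.52
tcp_pos: [0.5282, -0.2665, 0.0311]
tool_rot: [-3.14, 0.005, -2.974]
wrist_force: [4.1, 3.9, 1.1]
grip_width: 1.002
grip_force: 2.6
```

```bash
python3 - <<'E'
from disp import *
s=telemetry.read_state(); print(s["tcp_pos"],s["wrist_force"],s["grip_force"])
X=np.array([np.cos(.167),np.sin(.167)]); Y=np.array([-X[1],X[0]]); d=s["tcp_pos"][:2]-[.5712,-.26695]; print(d@X*1000,d@Y*1000)
acc=[]
for i in range(6): acc.append(cam("side")[0].astype(float))
cv2.imwrite("pics/side4.png",np.mean(acc,0)[...,::-1].round().astype(np.uint8)); print(disp("side4.png"))
p,d,c=cam("top"); cv2.imwrite("pics/top4.png",p[...,::-1])
g=lambda f,x,y,w,h,k: cv2.resize(cv2.imread("pics/"+f)[y:y+h,x:x+w],None,fx=k,fy=k,interpolation=cv2.INTER_CUBIC)
cv2.imwrite("pics/m2.png",np.hstack([g("side4.png",258,278,48,60,9),g("top4.png",330,120,70,108,5)]))
E
```

```text
[ 0.5282161  -0.26645565  0.03105668] [4.08361285 3.86969938 1.06586435] 2.5958286970853806
-42.30373414642711 7.632463288722046
[(0.629, -7.88, -15.38, np.float64(-31.73), np.float64(0.23)), (0.908, -7.88, -15.25, np.float64(-31.38), np.float64(0.11)), (0.855, -7.88, -15.25, np.float64(-31.68), np.float64(-0.01)), (0.729, -7.88, -15.25, np.float64(-31.68), np.float64(0.23))]
```

View pics/m2.png

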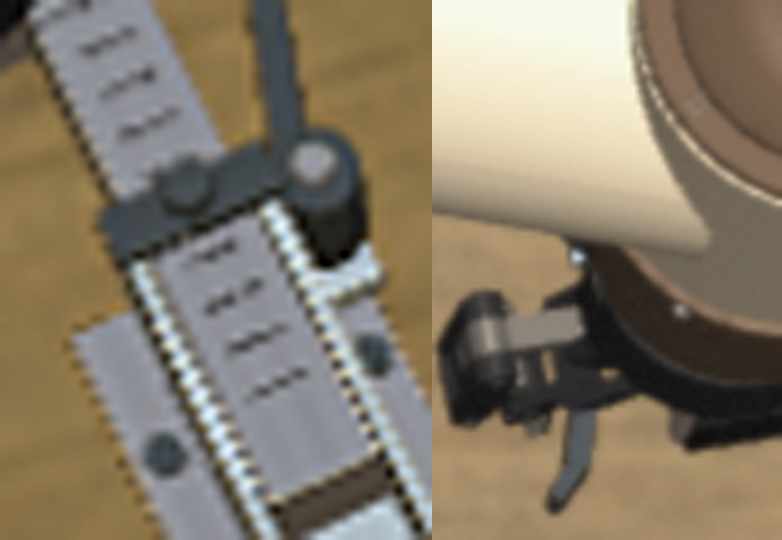

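```bash
python3 - <<'E'
from h import *
from scipy.ndimage import map_coordinates
yaw=.167; X=np.array([np.cos(yaw),np.sin(yaw),0]);Y=np.array([-X[1],X[0],0]); o=np.array([.5713,-.2670,0])
xs=np.arange(-30,140,.25)
def prof(f,c,ys,z):
    g=cv2.cvtColor(cv2.imread("pics/"+f),6).astype(float); R=[]
    for y in ys:
        P=o+np.outer(xs/1000,X)+y/1000*Y+[0,0,z/1000]
        q,_=cv2.projectPoints(P,cv2.Rodrigues(np.array(c["R"]))[0],np.array(c["t"],float),np.array(c["camera_matrix"]),np.array(c["dist"])); q=q[:,0]
        R.append(map_coordinates(g,[q[:,1],q[:,0]],order=1))
    return np.mean(R,0)
def edges(p,th=14):
    d=np.gradient(np.convolve(p,np.ones(5)/5,'same'))*4; out=[]
    for i in range(8,len(d)-8):
        if abs(d[i])>th and abs(d[i])==abs(d[i-6:i+7]).max(): out.append((round(float(xs[i]),1),int(d[i])))
    return out
cs=vision.get_calibration("side"); ct=vision.get_calibration("top")
for f,c in(("side0.png",cs),("side4.png",cs),("w1.png",dict(np.load("w1.npz"))),("w2.png",dict(np.load("w2.npz"))),("top0.png",ct)):
    for nm,ys,z in(("wall-",np.arange(-14.6,-13.3,.3),50),("wall+",np.arange(13.4,14.7,.3),50),("leg",np.arange(-10,-6,1),50),("leg+",np.arange(6,10,1),50)):
        print(f,nm,edges(prof(f,c,ys,z)))
E
```

```text
side0.png wall- [(-24.2, -26), (-0.5, 16), (2.0, 19), (31.2, -39), (42.5, -17), (45.2, 71), (49.8, 28), (51.8, -30), (53.8, 30), (55.8, -35), (58.0, 34), (60.0, -35), (62.0, 34), (64.0, -35), (99.8, -31), (107.5, 32), (118.8, -21), (126.5, -43)]
side0.png wall+ [(1.5, 26), (7.8, -18), (17.2, 23), (19.2, -18), (21.5, 20), (23.2, -21), (25.5, 22), (27.5, -21), (31.8, -49), (45.8, 41), (54.5, 22), (86.8, -21), (88.5, 21), (90.8, -19), (92.5, 17), (94.5, -18), (98.2, -14), (116.2, -23), (124.0, 21), (133.0, -14)]
side0.png leg [(-24.2, -25), (-20.8, 26), (-12.2, -24), (-9.8, 21), (31.2, -24), (44.8, 51), (57.8, -15), (100.8, -31), (107.5, 44), (119.0, -14), (126.8, -38), (136.8, 32)]
side0.png leg+ [(-24.0, -28), (-20.8, 28), (-12.0, -17), (31.5, -25), (45.0, 43), (62.2, 14), (66.2, 16), (68.2, -16), (70.2, 19), (72.2, -18), (74.2, 20), (76.2, -18), (78.0, 20), (80.0, -18), (82.0, 20), (84.0, -18), (86.0, 20), (89.8, 15), (91.8, -14), (100.5, -31), (120.8, 27), (127.0, -39)]
side4.png wall- [(-26.2, 14), (-21.8, 15), (-9.0, 14), (12.5, 54), (33.2, 17), (37.2, 22), (39.5, -21), (41.5, 21)
[... 1453 characters left out ...]
(137.5, -14)]
w2.png leg+ [(-27.5, 59), (-12.0, -64), (34.5, -75), (38.5, 16), (50.8, 54), (92.0, -80)]
top0.png wall- [(-10.8, 16), (-6.0, -16), (-1.2, 23), (3.2, -15), (6.8, 15), (11.0, -14), (16.0, 15), (23.8, 15), (28.5, -14), (32.0, -38), (44.8, 23), (47.5, 16), (96.2, -23), (119.0, 55), (123.8, -28)]
top0.png wall+ [(-8.5, 25), (-1.0, 20), (5.5, -19), (15.0, -15), (22.8, -15), (32.2, -39), (46.5, 19)]
top0.png leg [(-14.5, -20), (-12.8, 22), (-4.8, -14), (15.5, -14), (17.2, 15), (31.5, -40), (45.5, 21), (55.2, -16), (57.0, 15), (65.0, -16), (77.8, 14), (106.8, -38), (118.5, 46), (124.5, -25)]
top0.png leg+ [(-14.5, -16), (31.2, -34), (45.2, 32), (106.5, -34), (119.5, 41), (124.5, -30)]
```

The side crop shows the rider just over the mouth, with its rear lower edge at about (132,262)–(265,200). The top view is blocked by the arm. Edge profiles put the front face about 0.9 mm short of flush, so I'll draw that out and centre the jaws.

Emit:
{"api": "move_arm", "payload": {"rows": [0,0,0,0.05,-0.05,0,8.54,0,0,0,0.09,-0.1,0,8.54,0,0,0,0.09,-0.12,0,8.54,0,0,0,0.09,-0.12,0,8.54,0,0,0,0.09,-0.12,0,8.54]}}

```text
time_s: 6.28
tcp_pos: [0.5276, -0.2677, 0.0309]
tool_rot: [-3.14, 0.005, -2.974]
wrist_force: [4.5, 4.8, 1.0]
grip_width: 1.001
grip_force: 2.8
```

```bash
cat > chk.py <<'E'
from disp import *
import sys
f=sys.argv[1]
s=telemetry.read_state(); print(s["time_s"],s["tcp_pos"],s["wrist_force"],s["torque"],s["grip_force"],s["grip_width"])
X=np.array([np.cos(.167),np.sin(.167)]); Y=np.array([-X[1],X[0]]); d=s["tcp_pos"][:2]-[.5712,-.26695]; print(d@X*1000,d@Y*1000)
cv2.imwrite("pics/"+f,np.mean([cam("side")[0].astype(float) for i in range(3)],0)[...,::-1].round().astype(np.uint8)); print([(o[0],float(o[3])) for o in disp(f)])
E
python3 chk.py side5.png
```

```text
6.2833 [ 0.52760346 -0.26774076  0.03091701] [4.5057776  4.75662383 1.00828481] [ 1.18197583 -1.29321504  0.22713681] 2.796730399131775 1.0014399128377063
-43.12146879261544 6.467065915423751
[(0.645, -32.46), (0.924, -32.11), (0.874, -32.52), (0.733, -32.42)]
```

Emit:
{"api": "move_arm", "payload": {"rows": [0,0,0,0,0,0,6,0,0,0,0,0,0,5,0,0,0,0,0,0,4.5,0,0,0,0,0,0,4,0,0,0,0,0,0,3.5,0,0,0,0,0,0,3,0,0,0,0,0,0,2.5,0,0,0,0,0,0,2,0,0,0,0,0,0,2,0,0,0,0,0,0,2,0,0,0,0,0,0,2,0,0,0,0,0,0,2]}}

```text
time_s: 7.43
tcp_pos: [0.53, -0.2682, 0.0346]
tool_rot: [-3.137, 0.01, -2.974]
wrist_force: [4.0, 6.9, 16.3]
grip_width: 0.411
grip_force: 59.7
```

```bash
python3 chk.py side6.png; python3 - <<'E'
from h import *
p,d,c=cam("wrist"); cv2.imwrite("pics/w6.png",p[...,::-1])
a=cv2.imread("pics/w6.png")[200:480,100:500]; b=cv2.imread("pics/side6.png")[270:350,235:325]
b=cv2.resize(b,None,fx=4,fy=4,interpolation=cv2.INTER_CUBIC)
m=np.zeros((320,760,3),np.uint8); m[:280,:400]=a; m[:320,400:760]=b; cv2.imwrite("pics/m3.png",m)
E
```

```text
7.4333 [ 0.5299688  -0.26818439  0.03457272] [ 3.99560102  6.94780415 16.30935748] [ 2.06186196 -0.79661927 -0.18945459] 59.744461700320244 0.4113812734957193
-40.86277818120153 5.636428748841716
[(0.614, -30.27), (0.903, -30.24), (0.866, -30.43), (0.73, -30.57)]
```

View pics/m3.png

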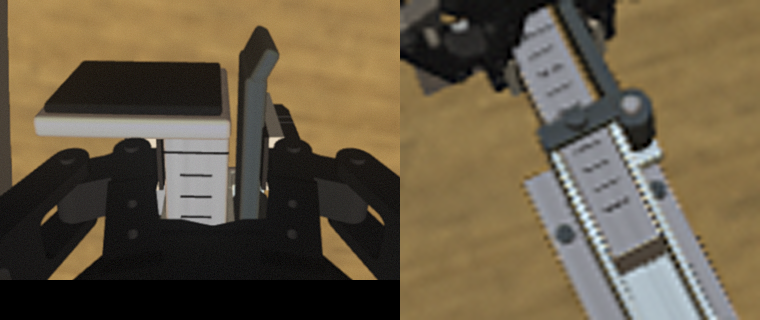

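The jaws hold both the leg and the handle, and the lever lies shut along the leg (left panel, about (250,130)). The pads' forward swing pushed the arm up, though, and the leg crept in about 2 mm. I'll relax the vertical load, then restore the mark.

Emit:
{"api": "move_arm", "payload": {"rows": [0,0,0,0.08,0,-0.15,2,0,0,0,0.1,0,-0.25,2,0,0,0,0.1,0,-0.35,2,0,0,0,0.1,0,-0.35,2,0,0,0,0.1,0,-0.35,2]}}

```text
time_s: 8.05
tcp_pos: [0.5299, -0.2682, 0.0347]
tool_rot: [-3.138, 0.012, -2.976]
wrist_force: [12.7, 2.2, -4.0]
grip_width: 0.408
grip_force: 63.3
```

```bash
python3 chk.py side7.png
```

```text
8.05 [ 0.52985146 -0.26820954  0.03470033] [12.65744172  2.19111278 -4.04264277] [ 1.05613766 -2.73113553 -0.24372467] 63.346703946590424 0.40830993582633746
-40.982658838189195 5.631137779715203
[(0.614, -30.58), (0.892, -30.34), (0.856, -30.53), (0.72, -30.77)]
```

Emit:
{"api": "move_arm", "payload": {"rows": [0,0,0,0.1,0,0,2,0,0,0,0.15,0,0.05,2,0,0,0,0.2,0,0.05,2,0,0,0,0.2,0,0.05,2,0,0,0,0.2,0,0.05,2]}}

```text
time_s: 8.62
tcp_pos: [0.5298, -0.2682, 0.0347]
tool_rot: [-3.136, 0.015, -2.975]
wrist_force: [16.1, 5.2, -4.8]
grip_width: 0.412
grip_force: 64.9
```

```bash
python3 chk.py side8.png
```

```text
8.6167 [ 0.52981311 -0.26822095  0.03471686] [16.11063118  5.17696168 -4.84763748] [ 1.87151941 -3.44042328 -0.38969945] 64.90383937954903 0.41211020133425436
-41.022378939746076 5.626256517391079
[(0.614, -30.58), (0.895, -30.34), (0.863, -30.53), (0.723, -30.77)]
```

The closed grip also holds the pinned handle, so the leg can't be drawn while clenched. I'll ease the jaws (the finger stays behind the plate and the lever stays shut), reset to the mark, and clench again in small steps.

Emit:
{"api": "move_arm", "payload": {"rows": [0,0,0,-0.1,0,0,2,0,0,0,-0.2,0.05,0,2,0,0,0,-0.26,0.08,0,2,0,0,0,-0.26,0.08,0,3.5,0,0,0,-0.26,0.08,0,4.2,0,0,0,-0.26,0.08,0,4.2,0,0,0,-0.26,0.08,0,4.2,0,0,0,-0.26,0.08,0,4.2]}}

```text
time_s: 9.43
tcp_pos: [0.5277, -0.2675, 0.0342]
tool_rot: [-3.139, 0.006, -2.974]
wrist_force: [6.0, 2.7, 0.6]
grip_width: 0.492
grip_force: 2.9
```

```bash
python3 chk.py side9.png
```

```text
9.4333 [ 0.52767159 -0.26754345  0.03417921] [6.02169402 2.69074959 0.55129111] [ 0.72282344 -1.43814602  0.1275227 ] 2.892507389187813 0.4917963565644289
-43.021483974629334 6.650306087972763
[(0.647, -32.57), (0.934, -32.32), (0.884, -32.73), (0.705, -32.67)]
```

Emit:
{"api": "move_arm", "payload": {"rows": [0,0,0,0,0,0,3.9,0,0,0,0,0,0,3.8,0,0,0,0,0,0,3.7,0,0,0,0,0,0,3.65,0,0,0,0,0,0,3.65]}}

```text
time_s: 10.0
tcp_pos: [0.5282, -0.2681, 0.0349]
tool_rot: [-3.138, 0.008, -2.975]
wrist_force: [6.0, 0.1, 2.0]
grip_width: 0.432
grip_force: 13.6
```

```bash
python3 chk.py side10.png
```

```text
10.0 [ 0.5282007  -0.26807781  0.03487591] [5.98726683 0.06684737 1.97419344] [ 0.32552339 -1.36881399 -0.00451775] 13.606783077120781 0.4322820916796628
-42.58855599304578 6.035430574176611
[(0.637, -32.15), (0.918, -32.01), (0.862, -32.2), (0.72, -32.24)]
```

Emit:
{"api": "move_arm", "payload": {"rows": [0,0,0,0,0,0,3.8,0,0,0,0.06,0,-0.05,3.8,0,0,0,0.08,0,-0.1,3.75,0,0,0,0.12,0,-0.15,3.6,0,0,0,0.16,0,-0.2,3.4,0,0,0,0.18,0,-0.25,3,0,0,0,0.18,0,-0.25,2.5,0,0,0,0.18,0,-0.25,2,0,0,0,0.18,0,-0.25,2]}}

```text
time_s: 10.9
tcp_pos: [0.5268, -0.2686, 0.0354]
tool_rot: [-3.138, 0.008, -2.976]
wrist_force: [10.3, -2.7, -8.9]
grip_width: 0.412
grip_force: 62.5
```

```bash
python3 chk.py side11.png
```

```text
10.9 [ 0.52684028 -0.26859266  0.03542541] [10.3282211  -2.68413674 -8.93670196] [-0.39958912 -2.49874347 -0.25582749] 62.500047236680984 0.4118174784052184
-44.01563719447672 5.753878964924493
[(0.639, -33.4), (0.916, -33.15), (0.878, -33.56), (0.724, -33.71)]
```

Emit:
{"api": "move_arm", "payload": {"rows": [0,0,0,-0.1,0,0.1,2,0,0,0,-0.14,0,0.15,2,0,0,0,-0.14,0,0.15,3.5,0,0,0,-0.14,0,0.15,3.8,0,0,0,-0.14,0,0.15,3.8,0,0,0,-0.12,0,0.15,3.75,0,0,0,-0.1,0,0.1,3.6,0,0,0,-0.07,0,0.05,3.4,0,0,0,-0.06,0,0,3,0,0,0,-0.06,0,0,2.5,0,0,0,-0.06,0,0,2,0,0,0,-0.06,0,0,2]}}

```text
time_s: 12.05
tcp_pos: [0.5265, -0.2686, 0.0354]
tool_rot: [-3.139, 0.007, -2.976]
wrist_force: [9.5, -3.5, -8.1]
grip_width: 0.407
grip_force: 62.3
```

```bash
python3 chk.py side12.png
```

```text
12.05 [ 0.52651992 -0.26860392  0.0353905 ] [ 9.5382326  -3.52414771 -8.11901158] [-0.94010465 -2.40013764 -0.23169172] 62.3264928907156 0.4071232440092529
-44.33340965445637 5.796024399793815
[(0.639, -33.61), (0.902, -33.46), (0.868, -33.78), (0.727, -33.92)]
```

Emit:
{"api": "move_arm", "payload": {"rows": [0,0,0,-0.15,0,0.1,2,0,0,0,-0.22,0,0.15,2,0,0,0,-0.22,0,0.15,3.6,0,0,0,-0.22,0,0.15,4,0,0,0,-0.22,0,0.15,4,0,0,0,-0.22,0,0.15,4]}}

```text
time_s: 12.7
tcp_pos: [0.5273, -0.2673, 0.0346]
tool_rot: [-3.14, 0.003, -2.974]
wrist_force: [5.5, 0.3, -0.4]
grip_width: 0.469
grip_force: 2.6
```

```bash
python3 chk.py side13.png
```

```text
12.7 [ 0.52732155 -0.26725313  0.03464682] [ 5.50794318  0.29944852 -0.36548453] [-0.05443148 -1.36902066  0.13884351] 2.6290465146303177 0.46888602887270303
-43.318394927783096 6.994775554699956
[(0.649, -32.78), (0.942, -32.53), (0.891, -32.94), (0.715, -32.99)]
```

Emit:
{"api": "move_arm", "payload": {"rows": [0,0,0,0,-0.05,0,3.8,0,0,0,0.01,-0.05,-0.05,3.7,0,0,0,0.02,-0.05,-0.1,3.55,0,0,0,0.03,-0.05,-0.15,3.3,0,0,0,0.04,-0.05,-0.15,3,0,0,0,0.04,-0.05,-0.15,2.5,0,0,0,0.04,-0.05,-0.15,2,0,0,0,0.04,-0.05,-0.15,2,0,0,0,0.04,-0.05,-0.15,2]}}

```text
time_s: 13.6
tcp_pos: [0.5278, -0.2684, 0.0353]
tool_rot: [-3.139, 0.005, -2.976]
wrist_force: [8.5, -4.7, -5.1]
grip_width: 0.412
grip_force: 62.8
```

```bash
python3 chk.py side14.png
```

```text
13.6 [ 0.5277765  -0.26840922  0.03530488] [ 8.47730614 -4.7129967  -5.12674954] [-0.86519846 -2.13597383 -0.21160496] 62.77913846075535 0.41211374906078513
-43.061947936831814 5.779141760638141
[(0.646, -32.57), (0.935, -32.32), (0.885, -32.84), (0.704, -32.77)]
```

```bash
python3 chk.py side15.png; python3 -c "
from h import *
print(workorder.close_job())"
```

```text
13.75 [ 0.52777416 -0.26838671  0.03530102] [ 8.43776454 -4.21264099 -4.83144343] [-0.83709242 -2.18187524 -0.26260283] 62.77843818068504 0.4140671457096852
-43.06051064801355 5.801730268863655
[(0.646, -32.57), (0.936, -32.32), (0.883, -32.84), (0.703, -32.77)]
the job is handed in; nothing more can be done
None
```

The job is handed in with the leg gripped at its mark (within about 1 mm by camera) and the lever shut; the first clench let the leg creep in about 2 mm with the lever already shut, and I reset it by easing and re-clenching without reopening the lever.

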